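# Spring a conveyor roller into its bench frame

## Robot

A 6-joint arm with a two-finger parallel gripper is mounted at the origin on a cart in front of the work surface, level with it; the furniture and walls round the work are solid. World frame = base frame: x ahead of the robot, y to its left, z up, the work surface at z = 0. Lengths are in mm, angles in rad, forces in N, time in s.
With the tool pointing down it reaches from about 350 to 950 mm from the base axis. Payload 17.4 kg.
Tool frame: the origin (TCP) lies midway between the tips of the shut fingers; the grasp point (between the pads) lies 19 mm behind it (env.tcp_to_grasp is the z of the grasp point in the tool frame, in mm); z points along the fingers, y is the direction in which the jaws open and shut (so a half turn about z gives the same grasp; the last joint's range is limited). The gripper opens to 93 mm and grips with 3 to 60 N. Pads are 15 mm wide; open, the fingers measure 128 mm over their backs; the gripper's body (75 mm by 188 mm) begins 65 mm behind the grasp point.
Start: joints at [-1.2, 0.116, 1.442, -0, 1.584, -0.038], TCP at [268.31, -619.389, 218.646] pointing down, gripper open.
Joint ranges: [-2.83, 2.83], [-0.83, 2.19], [0.07, 2.5], [-1.14, 4.28], [0.01, 3], [-2.97, 2.97]. Speed limits (rad/s): [1.89, 1.89, 2.22, 3.14, 3.14, 3.14].

## Interface

Orientations are given as a rotation vector (axis times angle).
In Python, from rig import env gives the robot as it stands.
- The arm moves only by the tool servo_tool, never from a script. Its argument "series" is a list of rows, each a list of 3 entries, a list of its own where there are three numbers: the shift along the tool's x, y, z in m, then the turn, a rotation vector about the tool's x, y, z in degrees, then the opening in per cent of the stroke, from 0 (shut) to 100 (fully open). In form: [[[x, y, z], [ax, ay, az], gripper], ...]. A call has 1 to 12 rows; each row shifts and turns the commanded pose from where the row before left it, along the tool's axes as they then stand; what a row does not reach is not made up. A row lasts 1/10 s, in which the tool goes at most 50 mm and 8.59 degrees, less where a joint would pass 70% of its speed; a pose out of reach is approached as far as the arm can. A call is refused whole if a number of a shift passes 0.05 or a number of a turn 8.59, either way. A call with a gripper value outside its range is refused whole. The fingers move at their own pace and stop on an object; "newtons" is the grip in N (left out, the last holds). Time passes only in rows, so rows that do not move let the fingers close. It gives the time, the measured TCP pose, the force and the opening at its end, in the units of the state.
- env.get_obs(): the state, without advancing time (a new reading comes with each control period).
- env.camera(name): name is "scene" or "side" or "wrist"; returns the picture (480x640x3 uint8, blue, green, red); there is no depth.
- env.get_calibration(name): a dict with "K" (3x3 intrinsics, pixels), "distortion" ([k1, k2, p1, p2, k3] as OpenCV has them; the pictures are not rectified), "world_to_cam" (4x4, takes a point from world to camera coordinates). Camera axes: x right, y up, looking along -z (the intrinsics and any distortion apply to the point x, -y, -z); pixel columns grow to the right and rows downward; lengths in mm; the calibration is good to about 2 mm. A picture is of the moment at which its call begins: read the wrist's pose just before it. get_calibration takes no time and is no camera call; for the wrist camera it gives the pose at the moment of the call.
- env.hand_in(): hands the job in, once; it reports no verdict.
The state is a dict: "clock": time; "qpos": joint angles; "qd": joint speeds; "effort": joint torques, N m; "ee_pos": TCP position; "ee_rot": TCP orientation; "force": force on the tool from outside, world axes, zero at the start; "ft_torque": the same for the moment, N m; "finger_gap": finger opening in mm.
Only numpy, scipy, OpenCV 4.12 (cv2) and the standard library are available. Lean on these libraries where they do the work, as an engineer would, in place of code of your own. Each camera call takes 0.05 s, during which the arm holds its last target. There are 200 camera calls.

## Task

Take the short roller off its V rest and fit it into the bench frame: sprung pin in the cup that has the knurled screw behind it, push the roller against its spring until the fixed pin clears the other cheek, swing it into line and ease it slowly out into the plain cup. Feel the spring: do not lean on the frame or drive the roller hard on to a stop, and bring the fixed pin right down on its cup's floor before you let go, so that the roller does not snap across. Leave the roller sitting by itself with both pins well inside their cups, and leave the other things on the bench where they are.

Things in the scene. Friction and masses are not known exactly. Their poses are not given: they have to be found in the camera images.
- roller_mid (a point): Centre of the roller, a steel tube 30 mm in diameter, 80 mm long, about 0.2 kg, lying with its axis level; grip it across the middle. Its own y axis runs along it towards the sprung pin. At each end a black cap 20 mm across stands out 5 mm; out of the caps stand a sprung pin (+y) and a fixed pin (-y), both 10 mm thick with a 2 mm taper to 7 mm at the tip. 144 mm over both tips when free.
- sprung_tip (a point): Centre of the end of the longer, sprung pin: 36 mm out of its cap and 81 mm from roller_mid when free. It slides into the roller by up to 23 mm, then meets a hard stop. The spring resists with 3 N from the first movement, rising by 0.15 N per mm to about 6.5 N at the stop.
- fixed_tip (a point): Centre of the end of the shorter, fixed pin: 18 mm out of its cap, 63 mm from roller_mid along the roller's -y.
- sprung_pin (a joint): How far the sprung pin is pressed into the roller, 0 (free) to 0.023 m (on its stop).
- rest: Black plastic V rest fixed to the bench, base 60 x 84 x 6 mm, origin at the centre of its underside, y axis along the roller lying in it. Two V saddles, 9 mm thick, at y = +-33 mm, carry the tube so that its axis is 36 mm above the bench; the 57 mm between the saddles are free for the fingers.
- frame: Metal frame fixed to the bench, origin at the centre of its underside, y from plain cup to screw cup. Base plate 60 (x) x 212 (y) x 10 mm; two upright cheeks 22 mm wide (x), 18 mm thick (y), 88 mm high, inner faces 120 mm apart at y = +-60 mm; open in front, behind and above. In each inner face, on one axis 75 mm above the bench, is a round cup 13 mm across.
- screw_cup (a point): Centre of the cup's mouth in the inner face of the +y cheek (it goes in towards +y); a knurled screw head, 19 mm across, shows on this cheek's outer side. The screw's end is the cup's floor and its setting differs: the cup is 4.5 to 7 mm deep, not measured, to be felt. The sprung pin belongs here. Axes as the frame's.
- plain_cup (a point): Centre of the cup's mouth in the inner face of the -y cheek (it goes in towards -y); no screw head outside. Its floor is a sunk set screw, also set differently each time: 4 to 16 mm deep, not measured, to be felt. The fixed pin belongs here. With both pins on their cup floors the spring stays pressed in by 1 to 15.5 mm. Axes as the frame's.
- pliers: Small pliers with black handles lying near the work, 38 x 138 x 10 mm; bystander.
- ring: Steel ring gauge lying flat, 38 mm across, 12 mm high; bystander.
- fluid: Small red bottle with a black cap, standing, 18 x 24 x 61 mm; bystander.

How it is judged (in metres and radians):
At the end, for the whole second after the job is handed in: The roller rests by itself in the frame: the sprung pin's tip at least 3 mm inside the screw cup and the fixed pin's tip at least 2.8 mm inside the plain cup, each within 2.5 mm of its cup's axis in height and sideways, the spring no longer moving (y of sprung_tip in the frame of screw_cup above 0.003 m and y of fixed_tip in the frame of plain_cup below -0.0028 m and x of sprung_tip in the frame of screw_cup between -0.0025 and 0.0025 m and z of sprung_tip in the frame of screw_cup between -0.0025 and 0.0025 m and x of fixed_tip in the frame of plain_cup between -0.0025 and 0.0025 m and z of fixed_tip in the frame of plain_cup between -0.0025 and 0.0025 m and velocity of joint sprung_pin between -0.01 and 0.01 m/s); the robot touches nothing.
It fails at once if the roller with its pins presses or strikes the frame with more than 20 N in all (driven on to a stop) (contact force between roller and frame above 20 N).
It fails at once if the roller is let snap: with the fixed pin in line with the plain cup, the spring shoots out faster than 40 mm/s (velocity of joint sprung_pin below -0.04 m/s and y of fixed_tip in the frame of plain_cup below 0.003 m and x of fixed_tip in the frame of plain_cup between -0.0025 and 0.0025 m and z of fixed_tip in the frame of plain_cup between -0.0025 and 0.0025 m).
It fails at once if the gripper or arm presses the frame with more than 25 N (contact force between the arm and frame above 25 N).
It fails at once if a bystander (pliers, ring gauge, bottle) is moved by more than 30 mm (distance of any of pliers, ring, fluid from where it was at the start of the episode above 0.03 m).
It also fails if it takes over 45 s, if anything falls off the work surface, if the arm or the gripper's body presses on something with over 40 N, if the wrist force passes 120 N, or if a joint passes its speed limit or range.

## Working session

There is one attempt and no reset: what is moved stays moved. The work goes in short steps, Python scripts to look and compute and a tool call to move; the robot and the scene stay as the last step left them, time stands still between calls to the robot, and variables do not carry over. Pictures are saved under pics/ and viewed, about 8 in all and at most 12, crops included, and the job is handed in when it is done.

Besides the shell and the picture viewer there is one more tool, called after "Call:" as a command line: name --argument value ..., lists and objects as JSON in quotes. servo_tool: Moves the arm, as the interface text tells. Its arguments: {"type":"object","properties":{"series":{"type":"array"},"newtons":{"type":"number"}},"required":["series"]}

```bash
mkdir -p pics; ls; python3 - <<'E'
from rig import env
import cv2,numpy as np
o=env.get_obs();print({k:np.round(v,3) for k,v in o.items()}, env.tcp_to_grasp)
for n in("scene","side"):
    cv2.imwrite(f"pics/{n}0.png",env.camera(n))
    c=env.get_calibration(n);print(n,c["K"],c["distortion"],np.linalg.inv(c["world_to_cam"]).round(3))
E
```

```text
pics
{'clock': np.float64(0.0), 'qpos': array([-1.2  ,  0.116,  1.442, -0.   ,  1.584, -0.038]), 'qd': array([0.001, 0.   , 0.001, 0.   , 0.   , 0.   ]), 'effort': array([-4.0000e-03, -7.2126e+01, -6.2261e+01,  7.8000e-02,  2.4000e-02,
       -0.0000e+00]), 'ee_pos': array([ 268.226, -619.199,  217.939]), 'ee_rot': array([-3.075, -0.637,  0.   ]), 'force': array([-0.013,  0.164, -0.293]), 'ft_torque': array([ 0.005, -0.011,  0.021]), 'finger_gap': np.float64(92.911)} -18.8
scene [[448.67387114   0.         316.38572174]
 [  0.         448.67387114 236.82888317]
 [  0.           0.           1.        ]] [0.03437407 0.         0.         0.         0.        ] [[-7.63000e-01  2.81000e-01 -5.83000e-01  2.34150e+01]
 [-6.47000e-01 -3.10000e-01  6.97000e-01  6.91409e+02]
 [ 1.50000e-02  9.08000e-01  4.18000e-01  4.45707e+02]
 [ 0.00000e+00  0.00000e+00  0.00000e+00  1.00000e+00]]
side [[580.17304684   0.         321.42094894]
 [  0.         580.17304684 234.11622392]
 [  0.           0.           1.        ]] [-0.15808938  0.          0.          0.          0.        ] [[-9.550000e-01  1.030000e-01 -2.800000e-01  1.956090e+02]
 [-2.970000e-01 -4.030000e-01  8.660000e-01  1.082468e+03]
 [-2.400000e-02  9.090000e-01  4.150000e-01  5.579370e+02]
 [ 0.000000e+00  0.000000e+00  0.000000e+00  1.000000e+00]]
```

View pics/scene0.png

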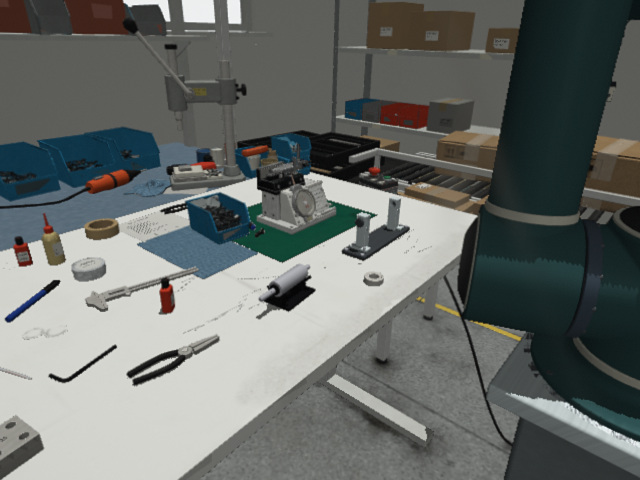

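View pics/side0.png

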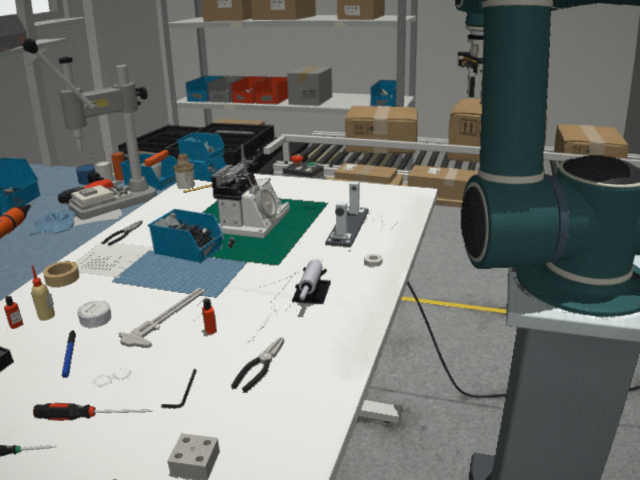

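The scene view shows the roller on its rest at about (287,285), the frame at about (377,235) with its near cheek at (361,230) and far cheek at (393,213), the ring at (373,279), pliers at (175,360) and bottle at (166,295). In the side view the roller is at (313,278) and the frame at (348,215).

```bash
cat > h.py <<'E'
import cv2,numpy as np
from scipy.spatial.transform import Rotation as R
def ray(c,px):
    u=cv2.undistortPoints(np.array(px,float).reshape(-1,1,2),c["K"],np.array(c["distortion"])).reshape(-1,2)
    T=np.linalg.inv(c["world_to_cam"])
    d=np.c_[u[:,0],-u[:,1],-np.ones(len(u))]@T[:3,:3].T
    return T[:3,3],d/np.linalg.norm(d,axis=1)[:,None]
def plane(c,px,z):
    o,d=ray(c,px);z=np.broadcast_to(z,len(d));return o+d*((z-o[2])/d[:,2])[:,None]
def tri(rays):
    A=0;b=0
    for o,d in rays:
        P=np.eye(3)-np.outer(d,d);A=A+P;b=b+P@o
    return np.linalg.solve(A,b)
def proj(c,P):
    P=np.atleast_2d(P);q=(np.c_[P,np.ones(len(P))]@np.array(c["world_to_cam"]).T)[:,:3]*[1,-1,-1]
    return cv2.projectPoints(q,np.zeros(3),np.zeros(3),c["K"],np.array(c["distortion"]))[0].reshape(-1,2)
E
python3 - <<'E'
from rig import env
from h import *
s=env.get_calibration("scene");d=env.get_calibration("side")
print(plane(s,[(287,281),(373,279),(361,230),(393,213),(175,360),(168,310)],[36,12,60,60,5,0]).round())
print(plane(d,[(313,274),(373,260),(341,225),(354,198),(260,365),(209,330)],[36,12,60,60,5,0]).round())
im=[]
for n,x,y in(("scene",245,180),("side",280,170)):
    im.append(cv2.resize(cv2.imread(f"pics/{n}0.png")[y:y+140,x:x+180 if n=="scene" else x+120],None,fx=4 if 0 else 3,fy=3,interpolation=cv2.INTER_CUBIC))
h=420;im=[cv2.resize(i,(i.shape[1]*h//i.shape[0],h)) for i in im]
m=np.hstack(im);m=cv2.resize(m,None,fx=800/m.shape[1],fy=800/m.shape[1]);cv2.imwrite("pics/crop0.png",m);print(m.shape)
w=env.get_calibration("wrist");print(w["K"],w["distortion"]);o=env.get_obs()
Tt=np.eye(4);Tt[:3,:3]=R.from_rotvec(o["ee_rot"]).as_matrix();Tt[:3,3]=o["ee_pos"]
print((np.linalg.inv(Tt)@np.linalg.inv(w["world_to_cam"])).round(3));print(Tt.round(3))
E
```

```text
[[ 511.  189.   36.]
 [ 421.   44.   12.]
 [ 513.  -41.   60.]
 [ 514. -173.   60.]
 [ 513.  422.    5.]
 [ 639.  353.    0.]]
[[ 509.  172.   36.]
 [ 422.   41.   12.]
 [ 504.  -10.   60.]
 [ 517. -172.   60.]
 [ 515.  421.    5.]
 [ 641.  349.    0.]]
(373, 800, 3)
[[401.42174103   0.         322.36880789]
 [  0.         401.42174103 240.800063  ]
 [  0.           0.           1.        ]] [-0.05696511  0.          0.          0.          0.        ]
[[-2.0000e-03  9.6200e-01  2.7300e-01  7.4091e+01]
 [ 1.0000e+00  2.0000e-03  1.0000e-03 -1.8500e-01]
 [ 0.0000e+00  2.7300e-01 -9.6200e-01 -1.6709e+02]
 [ 0.0000e+00  0.0000e+00  0.0000e+00  1.0000e+00]]
[[ 9.18000e-01  3.98000e-01 -0.00000e+00  2.68247e+02]
 [ 3.98000e-01 -9.18000e-01  1.00000e-03 -6.19188e+02]
 [ 0.00000e+00 -1.00000e-03 -1.00000e+00  2.17963e+02]
 [ 0.00000e+00  0.00000e+00  0.00000e+00  1.00000e+00]]
```

View pics/crop0.png

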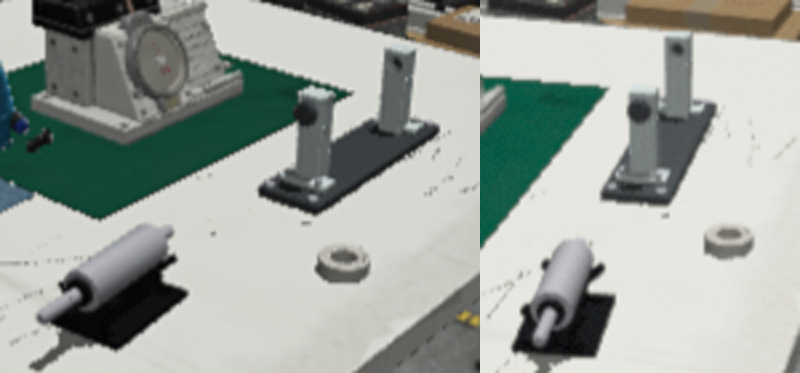

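The crop shows the knurled screw head on the near (+y world) cheek at crop (305,112). The plain cup is visible in the far cheek's inner face at (398,62). The roller's longer, sprung pin points towards the camera (+y) at (45,312). So the roller and frame already point the same way. Next I move the wrist camera over the frame.

Call:
servo_tool --series '[[[0.045,0,0],[0,0,-8.3],100],[[0.045,0,0],[0,0,-8.3],100],[[0.045,0,0],[0,0,-8.3],100],[[0.045,0,0],[0,0,-8.3],100],[[0.045,0,0],[0,0,-8.3],100],[[0.045,0,0],[0,0,-8.3],100],[[0.045,0,0],[0,0,-8.3],100],[[0.045,0,0],[0,0,-8.3],100]]'

```text
clock: 0.9
ee_pos: [476.3, -347.5, 218.0]
ee_rot: [-2.217, -2.224, -0.0]
force: [1.3, -0.3, 0.3]
finger_gap: 92.7
```

Call:
servo_tool --series '[[[0.042,0.006,0.01],[0,0,0],100],[[0.042,0.006,0.012],[0,0,0],100],[[0.042,0.006,0.012],[0,0,0],100],[[0.042,0.006,0.012],[0,0,0],100],[[0.042,0.006,0.012],[0,0,0],100],[[0.038,0.006,0.01],[0,0,0],100],[[0,0,0],[0,0,0],100]]'

```text
clock: 1.6
ee_pos: [512.2, -97.8, 149.0]
ee_rot: [-2.219, -2.22, 0.001]
force: [-0.0, -0.8, 0.0]
finger_gap: 93.3
```

```bash
python3 - <<'E'
from rig import env
from h import *
import pickle
o=env.get_obs();c=env.get_calibration("wrist");i=env.camera("wrist");cv2.imwrite("pics/w1.png",i);pickle.dump(c,open("w1.pkl","wb"))
print(o["ee_pos"],R.from_rotvec(o["ee_rot"]).as_matrix().round(3),o["force"],o["clock"])
E
```

```text
[512.16316274 -97.84960909 149.02893363] [[-0.     1.    -0.002]
 [ 1.     0.     0.001]
 [ 0.001 -0.002 -1.   ]] [-0.03724948 -0.82246579  0.00639099] 1.6
```

View pics/w1.png

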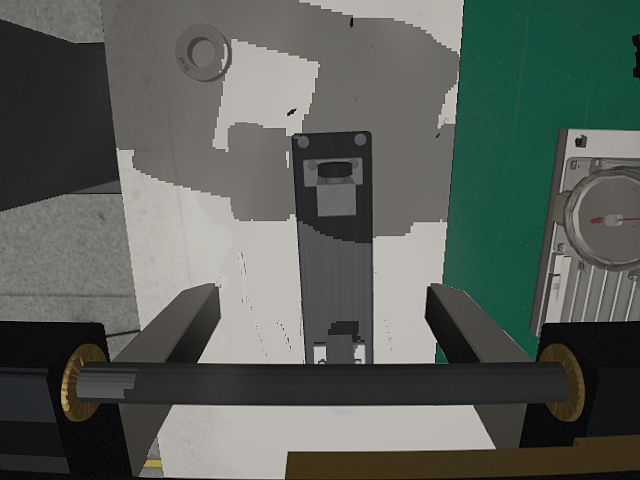

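The view shows the screw cheek's top at about (336,199) with the screw head above it at (335,170). The base's far corners are at (293,135) and (371,132). The gripper's bar hides the plain cheek at about (342,348). I'll take a second view 110 mm further back so the plain cheek is clear.

Call:
servo_tool --series '[[[-0.04,0,0],[0,0,0],100],[[-0.04,0,0],[0,0,0],100],[[-0.03,0,0],[0,0,0],100],[[0,0,0],[0,0,0],100]]'

```text
clock: 2.05
ee_pos: [511.5, -215.4, 150.6]
ee_rot: [2.229, 2.214, -0.001]
force: [-0.1, 0.2, 0.6]
finger_gap: 93.0
```

```bash
python3 - <<'E'
from rig import env
from h import *
import pickle
o=env.get_obs();c=env.get_calibration("wrist");i=env.camera("wrist");cv2.imwrite("pics/w2.png",i);pickle.dump(c,open("w2.pkl","wb"))
print(o["ee_pos"],o["force"],o["clock"])
a=cv2.imread("pics/w1.png")[120:340,270:400];b=i[0:340,270:400]
k=lambda m:cv2.resize(m,None,fx=3,fy=3,interpolation=cv2.INTER_NEAREST)
A=k(a[0:130]);B=k(b[0:200]);
cv=np.zeros((600,800,3),np.uint8);cv[:390,:390]=A;cv[:600,400:790]=B;cv2.imwrite("pics/c12.png",cv)
E
```

```text
[ 511.5201428  -215.38376808  150.61394383] [-0.09235571  0.23802755  0.6350796 ] 2.05
```

View pics/c12.png

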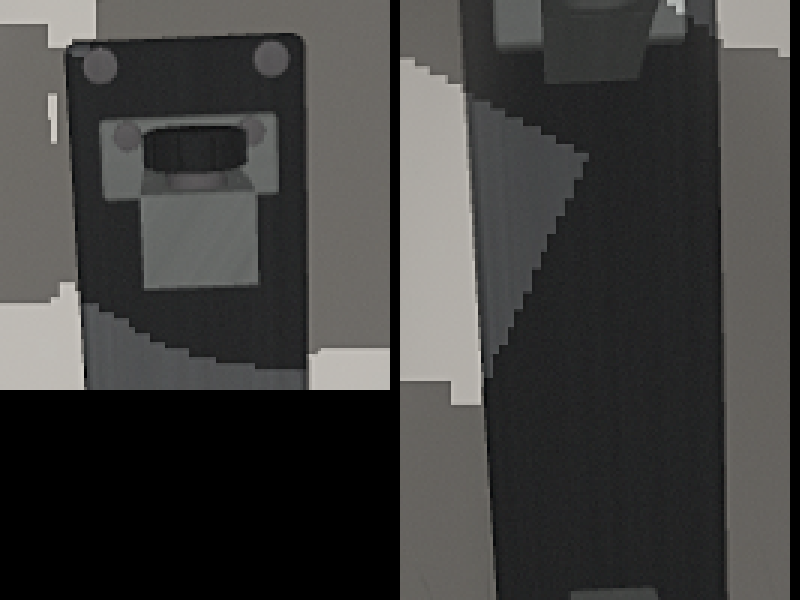

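The left crop (view 1) gives the screw cheek's top-face corners, in full-image pixels, at (316.7,184), (355.7,184), (356,215) and (318,216). The plain cheek lies lower in view 2, from row 196 down. I'll go on to the roller and crop both together.

Call:
servo_tool --series '[[[0.045,0,0],[0,0,0],100],[[0.045,0,0],[0,0,0],100],[[0.045,0,0],[0,0,0],100],[[0.045,0,0],[0,0,0],100],[[0.045,0,0],[0,0,0],100],[[0.045,0,0],[0,0,0],100],[[0.04,0,0],[0,0,0],100],[[0.015,0,0],[0,0,0],100],[[0,0,0],[0,0,0],100]]'

```text
clock: 3.0
ee_pos: [512.8, 115.2, 150.7]
ee_rot: [-2.222, -2.221, -0.0]
force: [0.1, -0.2, -0.1]
finger_gap: 93.2
```

```bash
python3 - <<'E'
from rig import env
from h import *
import pickle
o=env.get_obs();c=env.get_calibration("wrist");i=env.camera("wrist");cv2.imwrite("pics/w3.png",i);pickle.dump(c,open("w3.pkl","wb"))
print(o["ee_pos"],o["force"],o["clock"])
b=cv2.imread("pics/w2.png")[185:345,280:400]
k=lambda m,f:cv2.resize(m,None,fx=f,fy=f,interpolation=cv2.INTER_NEAREST)
cv=np.zeros((560,800,3),np.uint8);cv[:480,:360]=k(b,3);cv[:560,370:790]=k(i[60:340,220:430],2);cv2.imwrite("pics/c3.png",cv)
E
```

```text
[512.83355795 115.15318036 150.7298863 ] [ 0.12896142 -0.18097588 -0.13087355] 3.0
```

View pics/c3.png

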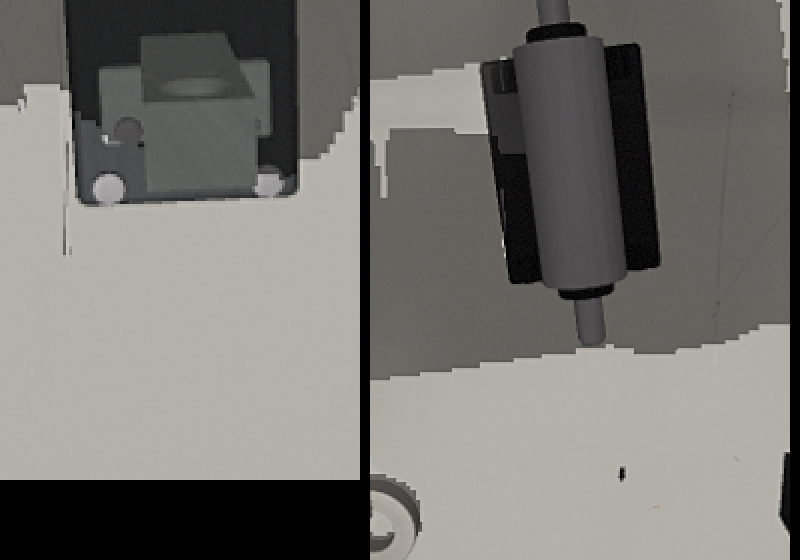

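The left crop shows the plain cheek's top-face corners, in full-image pixels, at (327,218.5), (365,217.7), (365.7,248.3) and (328.3,249.3), with the cup visible in its inner face. The right crop shows the roller's tube corners at (291.5,82.5), (336.5,79), (348,199) and (307.5,205), with the fixed tip at (331,232).

```bash
python3 - <<'E'
from h import *
import pickle
w=[pickle.load(open(f"w{k}.pkl","rb")) for k in(1,2,3)]
S=plane(w[0],np.array([(316.7,184.3),(355.7,184),(356,215.2),(318,216.3)])-.4,88)
P=plane(w[1],np.array([(327,218.7),(365,217.7),(365.7,248.3),(328.3,249.3)])-.4,88)
print(S.round(1),S.mean(0).round(1));print(P.round(1),P.mean(0).round(1))
d=(S-P).mean(0);print("dist (exp 138)",np.linalg.norm(d),"axis yaw deg from +y",np.degrees(np.arctan2(-d[0],d[1])))
for c,px in((w[0],[(292.5,134),(371,131.5),(361*0+372.6,249)]),(w[1],[(306,252),(379.5,250)])):print(plane(c,px,10).round(1))
T=plane(w[2],np.array([(291.5,82.5),(336.5,79),(348,199),(307.5,205),(331,232)])-.3,36);print("roller",T.round(1))
m=(T[0]+T[1])/2-(T[2]+T[3])/2;print(np.degrees(np.arctan2(-m[0],m[1])),T[:4].mean(0))
# edge refinement: left/right tube boundaries in w3 by row-wise gradient
g=cv2.GaussianBlur(cv2.imread("pics/w3.png"),(3,3),0).astype(float)
L=[];Rr=[]
for r in range(95,190,5):
    f=(r-82)/120; xl=291.5+f*16;xr=336.5+f*11.5
    for x0,l in((xl,L),(xr,Rr)):
        xs=np.arange(int(x0)-6,int(x0)+7);gr=np.abs(g[r,xs+1]-g[r,xs-1]).sum(1);k=gr.argmax();l.append((xs[k],r))
L=plane(w[2],L,36);Rr=plane(w[2],Rr,36);print(np.c_[L[:,:2],Rr[:,:2]].round(1)[::3])
for A in(L,Rr):p=np.polyfit(A[:,1],A[:,0],1);print(p,np.polyval(p,T[:4,1].mean()))
E
```

```text
[[506.9 -53.5  88. ]
 [529.1 -53.3  88. ]
 [529.6 -71.4  88. ]
 [507.5 -72.1  88. ]] [518.3 -62.6  88. ]
[[ 512.4 -191.5   88. ]
 [ 534.7 -191.1   88. ]
 [ 535.5 -209.8   88. ]
 [ 513.1 -210.3   88. ]] [ 523.9 -200.7   88. ]
dist (exp 138) 138.22254434088433 axis yaw deg from +y 2.3364630125835473
[[ 488.1  -26.9   10. ]
 [ 546.1  -25.2   10. ]
 [ 550.1 -115.9   10. ]]
[[ 496.3 -236.6   10. ]
 [ 555.4 -235.4   10. ]]
roller [[490.6 219.8  36. ]
 [520.4 221.9  36. ]
 [529.  141.6  36. ]
 [500.3 137.4  36. ]
 [517.1 117.5  36. ]]
6.426855812812769 [510.08074407 180.1491782   36.        ]
[[491.  211.6 521.  211.6]
 [492.8 202.  522.4 201.9]
 [494.  192.2 523.8 192.1]
 [494.5 182.3 524.6 182.2]
 [495.7 172.2 526.1 172.1]
 [496.9 161.9 526.9 161.8]
 [498.2 151.4 528.4 151.4]]
[-1.10671728e-01  5.14894497e+02] 494.9570762016316
[-1.15478345e-01  5.45777764e+02] 524.9744346469786
```

Two independent measures agree: the cheek spacing comes out at 138.2 mm against the specified 138. Results in world axes:
- **Frame:** centre (521.1,-131.6), yaw 2.35°.
- **Roller:** mid (510.0,180.1), yaw 6.45°.

Now I descend on to the roller.

Call:
servo_tool --series '[[[0.022,-0.001,0.03],[0,0,0],100],[[0.022,-0.001,0.03],[0,0,0],100],[[0.021,-0.001,0.03],[0,0,-6.45],100],[[0,0,0.02],[0,0,0],100],[[0,0,0.0135],[0,0,0],100],[[0,0,0.01],[0,0,0],100],[[0,0,0],[0,0,0],100],[[0,0,0],[0,0,0],100]]'

```text
clock: 3.85
ee_pos: [510.9, 178.0, 18.0]
ee_rot: [2.097, 2.338, 0.001]
force: [-0.4, -0.7, -0.2]
finger_gap: 93.1
```

Call:
servo_tool --series '[[[0.0022,-0.0007,0.0008],[0,0,0],100],[[0,0,0],[0,0,0],60],[[0,0,0],[0,0,0],25],[[0,0,0],[0,0,0],0],[[0,0,0],[0,0,0],0],[[0,0,0],[0,0,0],0],[[0,0,0],[0,0,0],0],[[0,0,0],[0,0,0],0]]' --newtons 35

```text
clock: 4.65
ee_pos: [509.4, 180.6, 16.3]
ee_rot: [-2.097, -2.34, 0.0]
force: [0.1, -0.2, 0.6]
finger_gap: 41.8
```

Call:
servo_tool --series '[[[0,0,0],[0,0,0],0],[[0,0,0],[0,0,0],0],[[0,0,0],[0,0,0],0],[[0,0,0],[0,0,0],0]]'

```text
clock: 5.05
ee_pos: [510.9, 180.9, 17.3]
ee_rot: [2.095, 2.338, 0.005]
force: [8.7, 1.0, 0.7]
finger_gap: 29.4
```

```bash
python3 - <<'E'
from rig import env
import numpy as np
for _ in range(2):
    env.camera("side");o=env.get_obs();print(o["clock"],o["ee_pos"].round(2),o["force"].round(2),o["finger_gap"])
E
```

```text
5.1 [510.94 180.88  17.32] [ 8.78 -0.22  0.87] 29.10697071685736
5.15 [510.94 180.88  17.31] [9.24 0.54 0.47] 29.289190058926906
```

Gripped (gap 29.3 mm). Next I lift straight up, then measure the roller in the hand.

Call:
servo_tool --series '[[[0,0,-0.01],[0,0,0],0],[[0,0,-0.02],[0,0,0],0],[[0,0,-0.03],[0,0,0],0],[[0,0,-0.03],[0,0,6],0],[[0,0,-0.02],[0,0,6],0],[[0,0,0],[0,0,6.1],0],[[0,0,0],[0,0,0],0],[[0,0,0],[0,0,0],0]]'

```text
clock: 5.95
ee_pos: [509.0, 180.6, 125.9]
ee_rot: [-2.435, -1.984, 0.001]
force: [0.8, 0.1, -2.5]
finger_gap: 29.1
```

```bash
python3 - <<'E'
from rig import env
from h import *
import pickle
o=env.get_obs();c=env.get_calibration("wrist");i=env.camera("wrist");cv2.imwrite("pics/w4.png",i);pickle.dump((c,o),open("w4.pkl","wb"))
M=R.from_rotvec(o["ee_rot"]).as_matrix()
print(o["ee_pos"],o["force"],o["clock"],M.round(4))
for t in([0,0,-18.8],[81,0,-18.8],[40,15,-18.8],[40,-15,-18.8],[-63,0,-18.8]):print(t,proj(c,o["ee_pos"]+M@np.array(t)).round(1))
cv2.imwrite("pics/c4.png",cv2.resize(i[100:420,180:460],None,fx=1.8,fy=1.8,interpolation=cv2.INTER_NEAREST))
E
```

```text
[509.04807908 180.55141431 125.92579397] [ 0.82993729  0.05069647 -2.47159013] 5.95 [[ 2.018e-01  9.794e-01 -9.000e-04]
 [ 9.794e-01 -2.018e-01 -3.000e-04]
 [-4.000e-04 -9.000e-04 -1.000e+00]]
[0, 0, -18.8] [[326.3 318.7]]
[81, 0, -18.8] [[326.6 110. ]]
[40, 15, -18.8] [[366.  222.9]]
[40, -15, -18.8] [[286.9 223. ]]
[-63, 0, -18.8] [[326.2 443.3]]
```

View pics/c4.png

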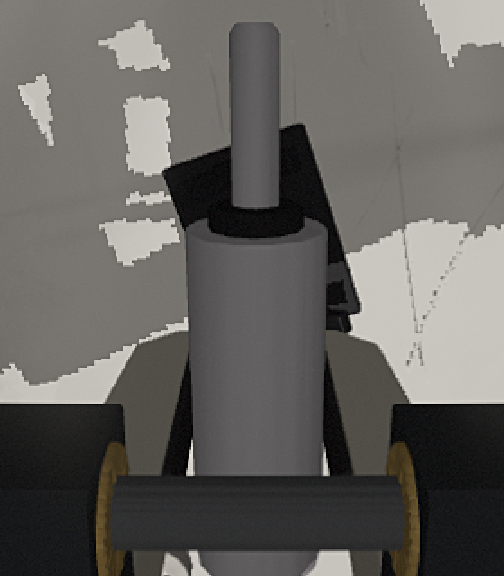

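The wrist view shows the roller held true. The sprung tip is at about (321,113) and the tube's end corners are at (284,227) and (362,226). Against the prediction that is 1.2 mm to the left and 1.4 mm short, mostly camera bias, and I carry it as an offset. Next I travel to above the frame.

Call:
servo_tool --series '[[[-0.041,0.008,0],[0,0,0],0],[[-0.041,0.008,0],[0,0,0],0],[[-0.041,0.008,0],[0,0,0],0],[[-0.042,0.008,0],[0,0,0],0],[[-0.042,0.008,0],[0,0,0],0],[[-0.042,0.008,0],[0,0,0],0],[[-0.042,0.008,0],[0,0,0],0],[[-0.03,0.005,0],[0,0,0],0],[[-0.01,0.002,0],[0,0,0],0],[[0,0,0],[0,0,0],0],[[0,0,0],[0,0,0],0]]'

```text
clock: 7.1
ee_pos: [503.2, -155.4, 126.0]
ee_rot: [-2.437, -1.981, 0.0]
force: [-0.3, 0.4, -2.4]
finger_gap: 29.2
```

```bash
cat > go.py <<'E'
# usage: go.py tipx tipy yaw_rel compression z_axis : tool shift from the measured pose
import sys
from rig import env
from h import *
C=np.array([521.1,-131.6]);Y0=2.35;OFF=np.array([1.05,1.1])
o=env.get_obs();M=R.from_rotvec(o["ee_rot"]).as_matrix();p=o["ee_pos"]
yaw=np.degrees(np.arctan2(-M[0,0],M[1,0]))-Y0
def F(v,y=Y0):c,s=np.cos(np.radians(y)),np.sin(np.radians(y));return np.array([[c,-s],[s,c]])@v
a=lambda y:F(np.array([0,1.]),y)
m=F(p[:2]-C,-Y0)-F(np.array([OFF[1],OFF[0]]),yaw)
print("t",o["clock"],"mid",m.round(2),"yaw",yaw.round(2),"tip_free",(m+81*a(yaw)).round(2),"fixed",(m-63*a(yaw)).round(2),"zaxis",(p[2]+18.7).round(2))
print("F frame",F(o["force"][:2],-Y0).round(2),o["force"][2].round(2),"T",o["ft_torque"].round(2),"gap",o["finger_gap"].round(1),"tilt",(M[2,:2]*57).round(2))
if len(sys.argv)>1:
    tx,ty,ty_,c,z=map(float,sys.argv[1:]);mt=np.array([tx,ty])-(81-c)*a(ty_)
    T=C+F(mt+F(np.array([OFF[1],OFF[0]]),ty_));d=np.r_[T,z-18.7]-p
    print("tool shift mm",(M.T@d).round(2),"turn z",(yaw-ty_).round(2))
E
python3 go.py 0 54 -14 0 75
```

```text
t 7.1 mid [-20.21 -23.82] yaw -14.12 tip_free [-0.45 54.73] fixed [-35.58 -84.92] zaxis 144.7Traceback (most recent call last):
  File "go.py", line 12, in <module>
    print("F frame",F(o["force"][:2],-Y0).round(2),o["force"][2].round(2),"T",o["ft_torque"].round(2),"gap",o["finger_gap"].round(1),"tilt",(M[2,:2]*57).round(2))
                                                                                                            ^^^^^^^^^^^^^^^^^^^^^
AttributeError: 'float' object has no attribute 'round'
```

Call:
servo_tool --series '[[[-0.0007,0.0006,0.02],[0,0,0],0],[[0,0,0.02],[0,0,0],0],[[0,0,0.015],[0,0,0],0],[[0,0,0.01],[0,0,0],0],[[0,0,0.0047],[0,0,0],0],[[0,0,0],[0,0,0],0],[[0,0,0],[0,0,0],0]]'

```text
clock: 7.8
ee_pos: [504.0, -157.1, 57.3]
ee_rot: [2.438, 1.98, 0.001]
force: [0.2, -0.6, -1.7]
finger_gap: 29.0
```

```bash
sed -i 's/o\["finger_gap"\].round(1)/o["finger_gap"]/' go.py; python3 - <<'E'
from rig import env
import cv2,numpy as np
o=cv2.resize(env.camera("side")[165:285,290:450],None,fx=2.5,fy=2.5,interpolation=cv2.INTER_CUBIC)
w=cv2.resize(env.camera("wrist")[60:360,220:440],None,fx=1.8,fy=1.8)
s=cv2.resize(env.camera("scene")[170:290,300:460],None,fx=2.5,fy=2.5,interpolation=cv2.INTER_CUBIC)
c=np.zeros((600,800,3),np.uint8);c[:300,:400]=o;c[300:600,:400]=s;c[:540,404:800]=w;cv2.imwrite("pics/c5.png",c)
E
python3 go.py 0 54 -14 0 75
```

```text
t 7.95 mid [-19.45 -25.62] yaw -14.18 tip_free [ 0.39 52.91] fixed [-34.89 -86.7 ] zaxis 76.06
F frame [-0.59 -1.1 ] -2.43 T [-0.04 -0.06  0.01] gap 29.192116611144066 tilt [-0.01  0.06]
tool shift mm [ 0.97 -0.39  1.06] turn z -0.18
```

View pics/c5.png

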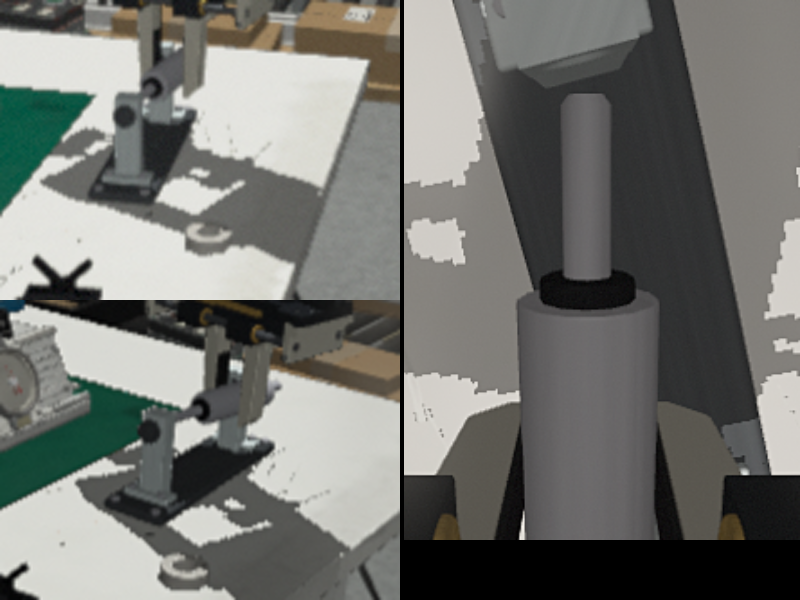

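The picture shows the pin tip in front of the screw cheek's inner face, in line with its middle to about 0.5 mm. In the wrist crop the tip is at (587,95) and the cheek edge's middle at (577,46). Everything is clear of the frame. Now I enter gently.

Call:
servo_tool --series '[[[0.0015,-0.0003,0.0004],[0,0,0],0],[[0.0015,-0.0003,0.0004],[0,0,0],0],[[0.0015,-0.0003,0],[0,0,0],0],[[0.0015,-0.0003,0],[0,0,0],0],[[0.0015,-0.0004,0],[0,0,0],0],[[0.0015,-0.0004,0],[0,0,0],0],[[0,0,0],[0,0,0],0],[[0,0,0],[0,0,0],0]]'

```text
clock: 8.75
ee_pos: [503.6, -147.8, 55.9]
ee_rot: [2.438, 1.981, -0.0]
force: [0.1, -0.7, -2.7]
finger_gap: 29.0
```

```bash
python3 go.py 0.6 63 -11 0 75
```

```text
t 8.75 mid [-19.49 -16.23] yaw -14.17 tip_free [ 0.34 62.31] fixed [-34.92 -77.31] zaxis 74.57
F frame [ 0.09 -0.67] -2.7 T [-0.06 -0.05  0.01] gap 29.04495688816639 tilt [-0.  0.]
tool shift mm [ 0.92  4.51 -0.43] turn z -3.17
```

Call:
servo_tool --series '[[[0.0003,0.0015,-0.0001],[0,0,-1],0],[[0.0003,0.0015,-0.0001],[0,0,-1],0],[[0.0003,0.0015,-0.0001],[0,0,-1.1],0],[[0,0,0],[0,0,0],0],[[0,0,0],[0,0,0],0]]'

```text
clock: 9.25
ee_pos: [508.2, -147.8, 56.1]
ee_rot: [-2.384, -2.046, 0.0]
force: [0.3, 0.3, -2.3]
finger_gap: 29.4
```

```bash
python3 go.py 0.5 65 -10 0 75
```

```text
t 9.25 mid [-14.87 -16.46] yaw -11.08 tip_free [ 0.69 63.03] fixed [-26.98 -78.28] zaxis 74.79
F frame [0.32 0.24] -2.32 T [-0.08 -0.04  0.02] gap 29.433097636719555 tilt [ 0.   -0.01]
tool shift mm [ 1.93  0.94 -0.21] turn z -1.08
```

Call:
servo_tool --series '[[[0.001,0.0005,0],[0,0,-0.5],0],[[0.001,0.0005,0],[0,0,-0.5],0],[[0,0,0],[0,0,0],0]]'

```text
clock: 9.55
ee_pos: [509.5, -145.8, 56.1]
ee_rot: [-2.365, -2.067, -0.0]
force: [-0.3, 0.5, -1.5]
finger_gap: 29.5
```

Call:
servo_tool --series '[[[0.001,-0.0001,0],[0,0,0],0],[[0,0,0],[0,0,0],0]]'

```text
clock: 9.75
ee_pos: [509.5, -145.0, 56.2]
ee_rot: [2.366, 2.066, -0.0]
force: [-1.0, -1.6, -3.0]
finger_gap: 29.1
```

Call:
servo_tool --series '[[[0.001,-0.0001,0],[0,0,0],0],[[0,0,0],[0,0,0],0]]'

```text
clock: 9.95
ee_pos: [509.5, -144.1, 56.2]
ee_rot: [2.366, 2.066, -0.0]
force: [0.5, -3.4, -2.6]
finger_gap: 29.4
```

Call:
servo_tool --series '[[[0.001,-0.0001,0],[0,0,0],0],[[0,0,0],[0,0,0],0]]'

```text
clock: 10.15
ee_pos: [509.6, -142.9, 56.2]
ee_rot: [2.366, 2.067, 0.0]
force: [1.0, -3.5, -2.2]
finger_gap: 29.1
```

```bash
python3 go.py 0.5 65 -10 0 75
```

```text
t 10.15 mid [-13.23 -11.7 ] yaw -10.08 tip_free [ 0.95 68.05] fixed [-24.25 -73.73] zaxis 74.9
F frame [ 0.88 -3.55] -2.21 T [-0.59 -0.13 -0.08] gap 29.141445599539928 tilt [-0.01  0.01]
tool shift mm [-3.08  0.2  -0.1 ] turn z -0.08
```

The floor was felt at a tip position of about y = 65.9, so the screw cup is roughly 5.9 mm deep. Now I compress along the roller's axis to about 20.5 mm.

Call:
servo_tool --series '[[[0.0015,0,0],[0,0,0],0],[[0.0015,0,0],[0,0,0],0],[[0.0015,0,0],[0,0,0],0],[[0.0015,0,0],[0,0,0],0],[[0.0015,0,0],[0,0,0],0],[[0.0015,0,0],[0,0,0],0],[[0,0,0],[0,0,0],0]]'

```text
clock: 10.85
ee_pos: [510.8, -133.9, 56.2]
ee_rot: [2.366, 2.067, -0.0]
force: [0.4, -4.6, -2.1]
finger_gap: 29.2
```

```bash
python3 go.py 0.5 65.9 -10 20.5 75
```

```text
t 10.85 mid [-11.68  -2.72] yaw -10.07 tip_free [ 2.48 77.03] fixed [-22.69 -64.75] zaxis 74.86
F frame [ 0.26 -4.64] -2.08 T [-0.84 -0.08 -0.06] gap 29.191699598461216 tilt [-0.  0.]
tool shift mm [ 9.19  0.07 -0.14] turn z -0.07
```

Call:
servo_tool --series '[[[0.0015,0,0],[0,0,0],0],[[0.0015,0,0],[0,0,0],0],[[0.0015,0,0],[0,0,0],0],[[0.0015,0,0],[0,0,0],0],[[0.0015,0,0],[0,0,0],0],[[0.0015,0,0],[0,0,0],0],[[0,0,0],[0,0,0],0]]'

```text
clock: 11.55
ee_pos: [511.9, -125.1, 56.1]
ee_rot: [2.366, 2.067, -0.0]
force: [-0.7, -6.1, -2.5]
finger_gap: 29.5
```

```bash
python3 - <<'E'
# rows of a swing about tip (0.5->0, 65.9), c=20.5, yaw -10 -> 0, in tool axes
import numpy as np
n=10;L=60.5
O=np.array([1.1,1.05])
def tcp(y,tx):
    r=np.radians(y);a=np.array([-np.sin(r),np.cos(r)]);l=np.array([np.cos(r),np.sin(r)])
    return np.array([tx,65.9])-L*a+O[1]*a+O[0]*l,a,l
for k in range(n):
    p,a,l=tcp(-10+k,.5-.5*k/n);q,_,_=tcp(-9+k,.5-.5*(k+1)/n);d=q-p;print((d@a).round(2),(d@l).round(2))
E
python3 go.py 0.5 65.9 -10 20.5 75
```

```text
0.02 0.99
0.02 0.99
0.02 0.99
0.02 0.99
0.02 0.99
0.02 0.99
0.02 0.99
0.03 0.99
0.03 0.99
0.03 0.99
t 11.55 mid [-10.17   6.  ] yaw -10.07 tip_free [ 4.   85.75] fixed [-21.19 -56.03] zaxis 74.84
F frame [-0.94 -6.09] -2.52 T [-1.01 -0.07 -0.  ] gap 29.496645138459147 tilt [-0.02 -0.  ]
tool shift mm [ 0.34  0.1  -0.16] turn z -0.07
```

Call:
servo_tool --series '[[[0.0001,0.001,0],[0,0,-1],0],[[0,0.001,0],[0,0,-1],0],[[0,0.001,0],[0,0,-1],0],[[0.0001,0.001,0],[0,0,-1],0],[[0,0.001,0],[0,0,-1],0],[[0,0,0],[0,0,0],0]]'

```text
clock: 12.15
ee_pos: [517.1, -125.6, 56.2]
ee_rot: [2.273, 2.168, -0.0]
force: [0.4, -6.8, -3.0]
finger_gap: 29.2
```

```bash
python3 go.py 0.2 65.9 0 20.5 75
```

```text
t 12.15 mid [-4.89  5.25] yaw -5.04 tip_free [ 2.23 85.93] fixed [-10.43 -57.51] zaxis 74.91
F frame [ 0.16 -6.77] -3.04 T [-1.09 -0.22 -0.05] gap 29.230206057741132 tilt [-0.02  0.02]
tool shift mm [ 0.69  4.97 -0.09] turn z -5.04
```

Call:
servo_tool --series '[[[0.0001,0.001,0],[0,0,-1],0],[[0.0001,0.001,0],[0,0,-1],0],[[0.0001,0.001,0],[0,0,-1],0],[[0,0.001,0],[0,0,-1],0],[[0,0.001,0],[0,0,-1],0],[[0,0,0],[0,0,0],0]]'

```text
clock: 12.75
ee_pos: [522.3, -125.3, 56.3]
ee_rot: [2.176, 2.265, 0.0]
force: [2.8, -5.3, -3.1]
finger_gap: 29.5
```

```bash
python3 - <<'E'
from rig import env
import cv2,numpy as np
o=cv2.resize(env.camera("side")[175:245,310:390],None,fx=4,fy=4,interpolation=cv2.INTER_CUBIC)
w=cv2.resize(env.camera("wrist")[60:480,180:460],None,fx=1.4,fy=1.4)
s=cv2.resize(env.camera("scene")[180:260,335:425],None,fx=4,fy=4,interpolation=cv2.INTER_CUBIC)
c=np.zeros((600,800,3),np.uint8);c[:280,:320]=o;c[280:600,:360]=s;c[:588,400:792]=w;cv2.imwrite("pics/c6.png",c)
E
python3 go.py 0.2 65.9 0 20.5 75
```

```text
t 12.9 mid [0.34 5.19] yaw -0.08 tip_free [ 0.46 86.19] fixed [  0.25 -57.81] zaxis 75.01
F frame [ 2.11 -6.7 ] -2.41 T [-1.05 -0.48 -0.17] gap 29.116511581854134 tilt [-0.02  0.04]
tool shift mm [ 0.21 -0.15  0.01] turn z -0.08
```

View pics/c6.png

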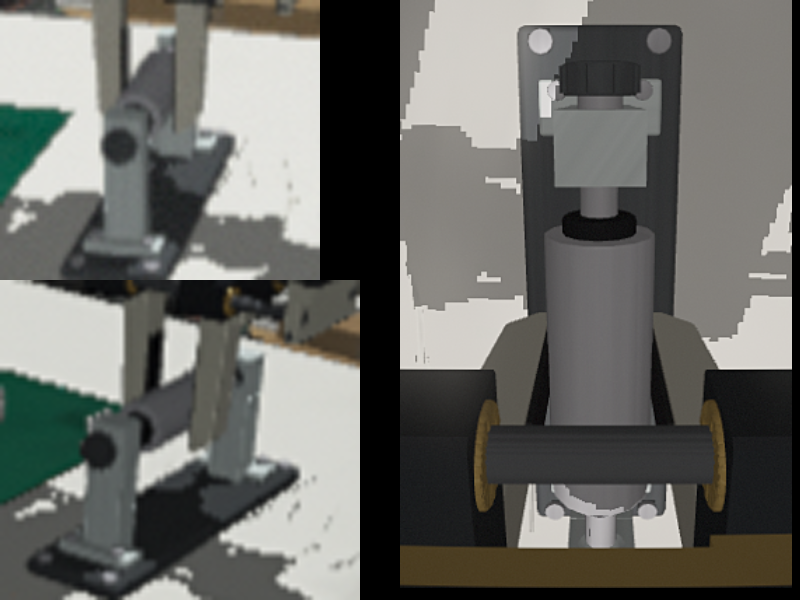

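The wrist view shows the roller in line between the cheeks. The screw cheek's middle is at column 601 with the pin at 599, so it wants about +0.5 mm in x. The plain cheek and fixed pin line up at about 601. The 2 N sideways force agrees with that, so I nudge the roller over.

Call:
servo_tool --series '[[[0,0.0006,0],[0,0,0],0],[[0,0,0],[0,0,0],0],[[0,0,0],[0,0,0],0]]'

```text
clock: 13.2
ee_pos: [522.6, -125.3, 56.2]
ee_rot: [2.177, 2.265, -0.0]
force: [-0.4, -6.3, -2.2]
finger_gap: 29.2
```

```bash
python3 go.py 0.2 65.9 0 20.5 75
```

```text
t 13.2 mid [0.66 5.19] yaw -0.08 tip_free [ 0.77 86.19] fixed [  0.57 -57.81] zaxis 74.86
F frame [-0.69 -6.24] -2.25 T [-1.09 -0.19 -0.04] gap 29.179224885368537 tilt [-0.02  0.  ]
tool shift mm [ 0.21 -0.46 -0.14] turn z -0.08
```

Sideways force is gone. Now I ease out slowly towards the plain cup.

Call:
servo_tool --series '[[[-0.001,0,0],[0,0,0],0],[[-0.001,0,0],[0,0,0],0],[[-0.001,0,0],[0,0,0],0],[[0,0,0],[0,0,0],0]]'

```text
clock: 13.6
ee_pos: [522.8, -128.4, 56.2]
ee_rot: [2.177, 2.265, -0.0]
force: [1.0, -5.7, -2.1]
finger_gap: 29.3
```

Call:
servo_tool --series '[[[-0.001,0,0],[0,0,0],0],[[-0.001,0,0],[0,0,0],0],[[0,0,0],[0,0,0],0]]'

```text
clock: 13.9
ee_pos: [522.8, -130.3, 56.2]
ee_rot: [2.177, 2.265, -0.0]
force: [1.1, -5.3, -1.8]
finger_gap: 29.1
```

```bash
python3 go.py 0.6 65.9 0 15 75
```

```text
t 13.9 mid [0.67 0.16] yaw -0.09 tip_free [ 0.79 81.16] fixed [  0.57 -62.84] zaxis 74.87
F frame [ 0.92 -5.29] -1.83 T [-0.92 -0.16 -0.04] gap 29.104249081757164 tilt [-0.01  0.01]
tool shift mm [-0.25 -0.07 -0.13] turn z -0.09
```

The fixed pin is about 2.8 mm inside the plain cup with the full spring force still in hand. Continuing in small steps until the force drops.

Call:
servo_tool --series '[[[-0.001,0,0],[0,0,0],0],[[-0.001,0,0],[0,0,0],0],[[0,0,0],[0,0,0],0]]'

```text
clock: 14.2
ee_pos: [522.9, -132.3, 56.2]
ee_rot: [2.177, 2.265, 0.0]
force: [-0.2, -4.9, -1.4]
finger_gap: 29.3
```

Call:
servo_tool --series '[[[-0.001,0,0],[0,0,0],0],[[-0.001,0,0],[0,0,0],0],[[0,0,0],[0,0,0],0]]'

```text
clock: 14.5
ee_pos: [523.0, -134.3, 56.2]
ee_rot: [2.177, 2.265, 0.0]
force: [0.7, -5.5, -2.8]
finger_gap: 29.2
```

Call:
servo_tool --series '[[[-0.001,0,0],[0,0,0],0],[[0,0,0],[0,0,0],0]]'

```text
clock: 14.7
ee_pos: [523.0, -135.2, 56.2]
ee_rot: [2.177, 2.265, 0.0]
force: [1.2, -4.0, -2.0]
finger_gap: 28.9
```

Call:
servo_tool --series '[[[-0.001,0,0],[0,0,0],0],[[0,0,0],[0,0,0],0]]'

```text
clock: 14.9
ee_pos: [523.0, -136.2, 56.1]
ee_rot: [-2.177, -2.265, -0.0]
force: [1.5, -4.5, -2.1]
finger_gap: 29.1
```

Call:
servo_tool --series '[[[-0.001,0,0],[0,0,0],0],[[0,0,0],[0,0,0],0]]'

```text
clock: 15.1
ee_pos: [523.0, -136.8, 56.1]
ee_rot: [-2.176, -2.265, -0.001]
force: [1.2, 0.3, -1.8]
finger_gap: 29.1
```

```bash
python3 go.py 0.6 65.9 0 15 75
```

```text
t 15.1 mid [ 0.6 -6.3] yaw -0.08 tip_free [ 0.71 74.7 ] fixed [  0.52 -69.3 ] zaxis 74.81
F frame [1.2  0.27] -1.81 T [ 0.08 -0.2  -0.08] gap 29.06857018917145 tilt [ 0.05 -0.01]
tool shift mm [ 6.2  -0.01 -0.19] turn z -0.08
```

The force on the hand fell from -4.5 N to 0, about 9 mm into the cup, so that is the floor. I press 0.3 mm more to confirm, then lower slightly on to the cup walls.

Call:
servo_tool --series '[[[-0.0003,0,0],[0,0,0],0],[[0,0,0.0005],[0,0,0],0],[[0,0,0.0005],[0,0,0],0],[[0,0,0],[0,0,0],0]]'

```text
clock: 15.5
ee_pos: [523.1, -136.9, 55.5]
ee_rot: [-2.176, -2.265, -0.001]
force: [-1.9, 5.9, 3.4]
finger_gap: 29.5
```

```bash
python3 go.py 0.6 65.9 0 15 75
```

```text
t 15.5 mid [ 0.68 -6.42] yaw -0.07 tip_free [ 0.77 74.58] fixed [  0.6  -69.42] zaxis 74.17
F frame [-1.65  5.93] 3.41 T [ 0.85  0.16 -0.13] gap 29.542658227879603 tilt [0.05 0.01]
tool shift mm [ 6.32 -0.08 -0.82] turn z -0.07
```

Floor confirmed in both y and z. I relax the pressure, then open.

Call:
servo_tool --series '[[[0.0002,0,-0.0004],[0,0,0],0],[[0,0,0],[0,0,0],0],[[0,0,0],[0,0,0],0]]'

```text
clock: 15.8
ee_pos: [523.1, -136.9, 55.5]
ee_rot: [-2.177, -2.265, -0.001]
force: [0.6, 5.9, 0.0]
finger_gap: 29.1
```

Call:
servo_tool --series '[[[0,0,0],[0,0,0],35],[[0,0,0],[0,0,0],40],[[0,0,0],[0,0,0],50],[[0,0,0],[0,0,0],60],[[0,0,0],[0,0,0],70],[[0,0,0],[0,0,0],80],[[0,0,0],[0,0,0],80]]'

```text
clock: 16.5
ee_pos: [523.1, -137.3, 55.6]
ee_rot: [2.177, 2.265, 0.0]
force: [0.4, -0.2, -0.8]
finger_gap: 71.8
```

Released with almost no movement. Lift straight up and look.

Call:
servo_tool --series '[[[0,0,-0.01],[0,0,0],80],[[0,0,-0.02],[0,0,0],80],[[0,0,-0.03],[0,0,0],80],[[0,0,-0.03],[0,0,0],80],[[-0.03,0,-0.01],[0,0,0],80],[[-0.03,0,0],[0,0,0],80],[[-0.02,0,0],[0,0,0],80],[[0,0,0],[0,0,0],80],[[0,0,0],[0,0,0],80]]'

```text
clock: 17.4
ee_pos: [526.2, -217.1, 155.9]
ee_rot: [-2.178, -2.264, -0.0]
force: [-0.3, -0.1, 0.1]
finger_gap: 74.4
```

```bash
python3 - <<'E'
from rig import env
from h import *
e=env.get_calibration("wrist");w=env.camera("wrist");x=env.camera("side");y=env.camera("scene")
o=cv2.resize(x[165:245,300:390],None,fx=3.5,fy=3.5,interpolation=cv2.INTER_CUBIC)
s=cv2.resize(y[180:260,335:425],None,fx=3.5,fy=3.5,interpolation=cv2.INTER_CUBIC)
c=np.zeros((600,800,3),np.uint8);c[:280,:315]=o;c[280:560,:315]=s;c[:600,320:800]=cv2.resize(w[0:400,160:480],None,fx=1.5,fy=1.5);cv2.imwrite("pics/c7.png",c)
C=np.array([521.1,-131.6]);t=np.radians(2.35)
for n,v in(("mid",-6.3),("fix cap",-51.3),("spr cap",38.7)):print(n,(proj(e,[C[0]-v*np.sin(t),C[1]+v*np.cos(t),74])*1.5+[320-240,0]).round(1))
for n,a in(("side",x),("scene",y)):print(n,[int((cv2.absdiff(a,cv2.imread(f"pics/{n}0.png"))[r].max(2)>40).sum()) for r in ((slice(330,400),slice(225,290)),(slice(295,340),slice(200,220)))] if n=="side" else [int((cv2.absdiff(a,cv2.imread("pics/scene0.png"))[r].max(2)>40).sum()) for r in ((slice(330,390),slice(120,225)),(slice(275,315),slice(155,180)),(slice(268,290),slice(362,386)))])
print(env.get_obs()["force"],env.get_obs()["clock"])
E
```

```text
mid [[563.4 181.1]]
fix cap [[563.8 293. ]]
spr cap [[563.   59.6]]
side [0, 0]
scene [0, 0, 56]
[-0.02205509  0.55458294 -0.44861927] 17.55
```

View pics/c7.png

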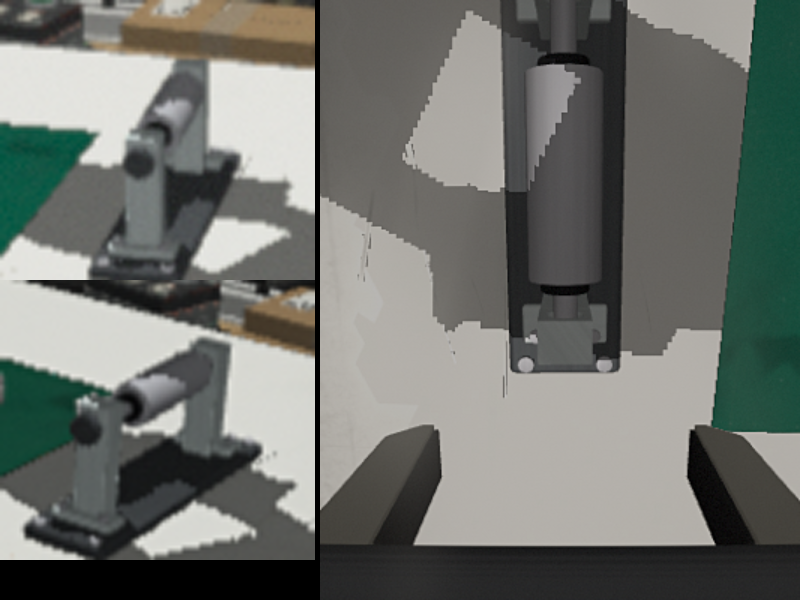

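The roller sits level between the cheeks with both pins in their cups. In the wrist crop the caps are at (563,58) and (564,290), where I predicted (563,60) and (564,293). The fingers are well clear. The only pixel change near the bystanders is at the ring, which the arm never went near, so I take it to be the arm's shadow.

```bash
python3 -c "
from rig import env
env.hand_in();print(env.get_obs()['clock'])"
```

```text
the job is handed in; nothing more can be done
the job is handed in; nothing more can be done
```

The roller is fitted in the bench frame and sitting by itself, and the job was handed in at about 17.6 s. No verdict was reported.

- **Screw cup:** I entered the sprung pin at a 14° yaw and felt the cup floor at about 5.9 mm. I then compressed the spring about 20 mm; the force reached about 6 N, as the spring data predicts.
- **Plain cup:** I swung the roller into line and took out about 2 N of side force with a 0.6 mm nudge. I eased out at about 10 mm/s until the force on the hand went from -4.5 N to 0, which put the fixed pin on the floor about 9 mm in.
- **Release:** I pressed 0.3 mm more to confirm the floor, then backed off. I backed off less than intended, so the hand still had about 6 N on the floor side when it opened. The tool reading changed by less than 0.5 mm on opening.

**Last checks:**
- The pictures show the roller between the cheeks, with its caps within about 2 mm of where I expected them and the gripper well clear.
- The tool force is near zero.
- Pliers and bottle are unchanged in the fixed cameras. The ring's patch changed by 56 pixels. I put that down to the arm's shadow but did not confirm it.
- The wrist camera was biased by about 1 mm, which I corrected with in-hand measurements and by feel. The cup depths are therefore good to about 1 mm.

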